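Spring check on the bench pull gauge

TASK

Do the daily spring check on the pull gauge: first slide the red peak pointer fully back to zero, then draw the blue pull tab out slowly until the white line of the red pointer stands level with the green mark (the pair of green clips), within the mark's width, and hold it there for two seconds without going well past the mark. Then ease the blue tab gently all the way home, never letting it snap back, so that the red pointer stays behind at the green mark as the record. Leave the other things on the bench where they are.

Things in the scene. Friction and masses are not known exactly. Their poses are not given: they have to be found in the camera images.
- gauge: Pull gauge, fixed to the bench: ivory housing 190 x 70 mm (x from -60 to +130 mm, y +-35 mm of its frame), top at z = 40 mm, with black scale ticks, on a dark base plate 220 x 90 x 8 mm. Origin on the bench surface on the gauge's centreline, 60 mm behind the housing's front face. The tab is pulled out along the gauge's own -x; its z is up.
- pull (a joint): How far the blue pull tab is drawn out, m: 0 = home, 0.125 = end of travel. Sprung home: about 3 N at 0, plus 1.5 N for every 10 mm. A black dog on the housing's top travels with it and pushes the red pointer ahead of it
- pull_grip (a point): Grip point of the blue upright pull tab, on the tab's centre 14 mm below its top. The tab is 12 mm thick (gauge x), 40 mm wide (gauge y) and reaches from 12 to 74 mm above the bench; a steel rod 12 mm thick, its axis 24 mm above the bench, joins it to the housing. At home the tab's back face stands 39 mm clear of the housing's front face. Can be taken from above across its thickness or its width
- dog (a point): Middle of the front face (gauge -x side) of the black dog, a block 8 x 10 x 12 mm on the gauge's top that moves with the blue tab. It pushes the red pointer's back face; touching, the pointer's white line is 7 mm ahead (gauge -x) of this point
- peak (a joint): Position of the red peak pointer, m: 0 = zero (fully back, touching the dog when the tab is home), growing along gauge -x up to 0.125. It stays where it is left (friction about 1.5 N). When the dog pushes it, it equals joint pull
- peak_grip (a point): Grip point of the red peak pointer, a knob 14 mm (gauge x) x 22 mm (gauge y), reaching from 41 to 75 mm above the bench; the point is on its centre, 11 mm below its top. Its white line crosses the knob's top and its low foot (44 mm long in gauge y, ending just short of the green clips) at this same gauge x. In gauge coordinates x = 93 mm - joint peak, y = 0
- mark: Green mark: two bright green clips, one across from the other on the long edges of the housing's top, each 10 mm wide (gauge x), at y = 24 to 38 and -24 to -38 mm, 3 mm thick, with a tongue down the side. Frame parallel to the gauge's, origin midway between the clips on the housing's top, so the mark's edges are at x = +-5 mm. Fixed, at another place on the scale each time
- wellplate: Bystander: loose white six-well culture plate with pink wells, 85 x 127 x 18 mm, origin under its centre
- flask: Bystander: loose pink medium bottle with red cap, 60 mm across, 120 mm tall, origin under its centre
- calculator: Bystander: loose black desk calculator, 150 x 80 x 16 mm, origin under its centre

How it is judged:
By the outcome, as a careful person would: the job done as asked, in the order asked, and still so for the second after the job is handed in, with the robot touching nothing.
It also fails if it takes over 64 s, if anything falls off the work surface, if the arm or the gripper's body presses on something with over 40 N, if the wrist force passes 120 N, or if a joint passes its speed limit or range.

ROBOT

A 7-joint arm with a two-finger parallel gripper is mounted at the origin on the work surface. World frame = base frame: x ahead of the robot, y to its left, z up, the work surface at z = 0. Lengths are in m, angles in rad, forces in N, time in s.
With the tool pointing down it reaches from about 0.4 to 0.875 m from the base axis. Payload 6.5 kg.
Tool frame: the origin (TCP) lies at the very end of the fingers, on their centre line; the grasp point (between the pads) lies 19 mm behind it; z points along the fingers, y is the line along which they close (so a half turn about z gives the same grasp; the last joint's range is limited). The gripper opens to 88 mm and grips with 3 to 60 N. Pads are 18 mm wide; open, the fingers measure 123 mm over their backs; the gripper's body (75 mm by 187 mm) begins 45 mm behind the grasp point.
Start: joints at [1.064, 0.536, -0.004, 1.538, 0.003, 1.067, -0.071], TCP at [0.277, -0.588, 0.239] pointing down, gripper open.
Joint ranges: [-2.7, 2.7], [-0.37, 2.16], [-1.27, 1.26], [0.24, 2.4], [-1.31, 4.45], [0.19, 1.91], [-2.76, 2.76]. Speed limits (rad/s): [2.39, 2.39, 3.14, 3.14, 3.14, 3.14, 3.14].

INTERFACE

Orientations are given as a rotation vector (axis times angle).
In Python, from cell import manip gives the robot as it stands. The module is installed in compiled form; this text tells all that it offers.
- The arm moves only by the tool step_arm, never from a script. Its argument "deltas" is text: rows parted by semicolons, each of 5 numbers parted by spaces: the shift along the tool's x, y, z in cm, then the turn about the tool's z in degrees, then the closure, from -1 (fully open) to 1 (shut). A call has 1 to 8 rows; each row is the pose to reach, as a shift and turn from the pose commanded when the call began, along the tool's axes at that moment; what a row does not reach only later rows make up. A row lasts 1/8 s, in which the tool goes at most 62.5 mm and 10.7 degrees, less where a joint would pass 70% of its speed; a pose out of reach is approached as far as the arm can. A call with a gripper value outside its range is refused whole. The fingers move at their own pace and stop on an object; "grip_force" is the grip in N (left out, the last holds). Time passes only in rows, so rows that repeat a pose let the fingers close. It gives the time, the measured TCP pose, the force, the opening and the grip force at its end, in the units of the state.
- manip.observe(): the state, without advancing time (a new reading comes with each control period).
- manip.snapshot(name): name is "side" or "top"; returns the picture (420x560x3 uint8, red, green, blue); there is no depth.
- manip.calibration(name): a dict with "fx", "fy", "cx", "cy" (pixels), "extrinsics" (4x4, takes a point from world to camera coordinates). Camera axes: x right, y down, z forward; pixel columns grow to the right and rows downward; lengths in m; the calibration is good to about 2 mm. A picture is of the moment at which its call begins. calibration takes no time and is no camera call.
- manip.sign_off(): hands the job in; it is judged then, once.
The state is a dict: "clock": time; "qpos": joint angles; "qd": joint speeds; "joint_torque": joint torques, N m; "tcp_pos": TCP position; "eef_rot": TCP orientation; "wrist_force": force on the tool from outside, world axes, zero at the start; "ft_torque": the same for the moment, N m; "gripper_width": opening from 0.0 (shut) to 1.0 (fully open); "grasp_force": force on a finger pad.
Only numpy, scipy, OpenCV 4.12 (cv2) and the standard library are available. Lean on these libraries where they do the work, as an engineer would, in place of code of your own. Each camera call takes 0.05 s, during which the arm holds its last target. There are 200 camera calls.

## Working session

There is one attempt and no reset: what is moved stays moved. The work goes in short steps, Python scripts to look and compute and a tool call to move; the robot and the scene stay as the last step left them, time stands still between calls to the robot, and variables do not carry over. Pictures are saved under pics/ and viewed, at most 10 in all, crops included, and the job is handed in when it is done.

Besides the shell and the picture viewer there is one more tool, called after "Request:" by a JSON object that holds its "op" and its "data". step_arm: Moves the arm, as the interface text tells. Its arguments: {"type":"object","properties":{"deltas":{"type":"string"},"grip_force":{"type":"number"}},"required":["deltas"]}

```bash
mkdir -p pics; python3 - <<'E'
from cell import manip
import cv2,numpy as np
for n in("top","side"):
    cv2.imwrite(f"pics/{n}0.png",manip.snapshot(n)[:,:,::-1]); c=manip.calibration(n); print(c["fx"],c["fy"],c["cx"],c["cy"],np.round(c["extrinsics"],3).tolist())
s=manip.observe();print(s)
E
```

```text
389.45384997587104 389.45384997587104 281.61740906735383 211.83707723264226 [[-0.013, -1.0, -0.023, 0.019], [-0.994, 0.015, -0.111, 0.618], [0.112, 0.022, -0.994, 1.2], [0.0, 0.0, 0.0, 1.0]]
425.9708387024232 425.9708387024232 281.8968386599637 204.97407673661144 [[-0.959, -0.282, -0.007, 0.595], [-0.214, 0.744, -0.632, 0.177], [0.183, -0.605, -0.775, 1.015], [0.0, 0.0, 0.0, 1.0]]
{'clock': 0.1, 'qpos': array([ 1.06376122,  0.53710889, -0.00442496,  1.53875879,  0.00260176,
        1.06730233, -0.07118605]), 'qd': array([ 0.00026766, -0.00262889, -0.00103054, -0.00235829,  0.0002235 ,
       -0.00047965, -0.00101016]), 'joint_torque': array([ 3.18129307e-03, -5.72074521e+01,  9.94590260e-01, -2.52229571e+01,
       -5.61155356e-02,  1.35162886e-02,  8.75659839e-05]), 'tcp_pos': array([ 0.2770961 , -0.58736673,  0.2379209 ]), 'eef_rot': array([-3.06409475e+00, -6.86654885e-01,  7.28825953e-04]), 'wrist_force': array([ 0.28939013, -0.13240384, -0.44563271]), 'ft_torque': array([-0.01918751,  0.01627239,  0.01433967]), 'grasp_force': 0.0, 'gripper_width': 0.9968692222840644}
```

View pics/top0.png

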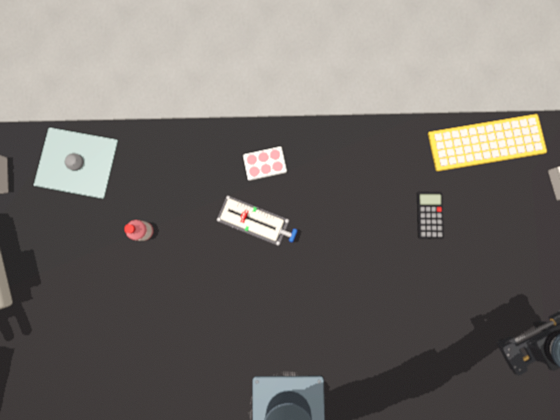

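View pics/side0.png

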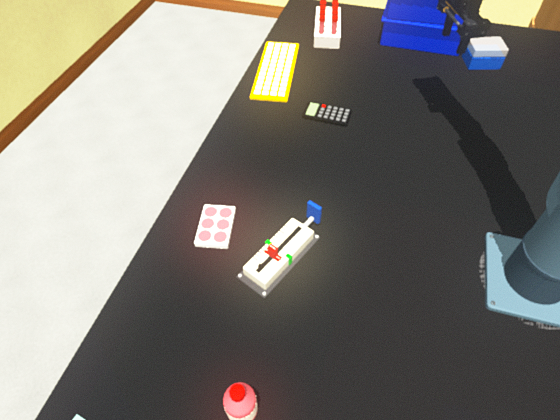

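The top view shows the gauge: tab near (293,235), red pointer near (244,216), clips near (254,210) and (247,229). The wellplate is beside it at (265,163), and the bottle is well away. In the side view the tab is at (314,211), the pointer at (272,253) and the clips at (268,242) and (290,259).

```bash
cat > h.py <<'E'
from cell import manip
import cv2,numpy as np
def proj(n,P):
    c=manip.calibration(n); q=np.atleast_2d(P)@c["extrinsics"][:3,:3].T+c["extrinsics"][:3,3]
    return np.c_[c["fx"]*q[:,0]/q[:,2]+c["cx"],c["fy"]*q[:,1]/q[:,2]+c["cy"]]
def back(n,uv,z):
    c=manip.calibration(n);R=c["extrinsics"][:3,:3];t=c["extrinsics"][:3,3];uv=np.atleast_2d(uv)
    o=-R.T@t; d=np.c_[(uv[:,0]-c["cx"])/c["fx"],(uv[:,1]-c["cy"])/c["fy"],np.ones(len(uv))]@R
    return o+d*((z-o[2])/d[:,2])[:,None]
ROI={"top":(205,185,305,255),"side":(225,190,335,305)}
def masks(n,im):
    x0,y0,x1,y1=ROI[n]; I=np.zeros_like(im);I[y0:y1,x0:x1]=im[y0:y1,x0:x1]
    h=cv2.cvtColor(I,cv2.COLOR_RGB2HSV);H,S,V=[h[...,i].astype(int) for i in range(3)]
    return dict(g=(abs(H-60)<18)&(S>110)&(V>80),r=((H<8)|(H>172))&(S>120)&(V>80),b=(abs(H-112)<14)&(S>110)&(V>50),w=(V>140)&(S<70))
def blobs(m,k=9):
    n,l,s,c=cv2.connectedComponentsWithStats(m.astype(np.uint8))
    return [(s[i,4],c[i].round(2)) for i in range(1,n) if s[i,4]>=4]
E
python3 - <<'E'
from h import *
out=[]
for n in("top","side"):
    im=manip.snapshot(n);m=masks(n,im)
    for k in "grbw": print(n,k,blobs(m[k]))
    w=cv2.morphologyEx(m["w"].astype(np.uint8),cv2.MORPH_OPEN,np.ones((3,3)))
    bx=cv2.boxPoints(cv2.minAreaRect(np.argwhere((w|m["r"]|m["g"])>0)[:,::-1].astype(np.float32)));print(back(n,bx,.04).round(4).tolist())
    x0,y0,x1,y1=ROI[n];out.append(cv2.resize(im[y0:y1,x0:x1],(400,int(400*(y1-y0)/(x1-x0))),interpolation=cv2.INTER_CUBIC))
H=max(o.shape[0] for o in out);out=[cv2.copyMakeBorder(o,0,H-o.shape[0],0,0,cv2.BORDER_CONSTANT) for o in out]
cv2.imwrite("pics/crop0.png",np.hstack(out)[:,:,::-1])
E
```

```text
top g [(np.int32(7), array([254.57, 208.43])), (np.int32(8), array([246.38, 228.75]))]
top r [(np.int32(24), array([244.79, 216.17])), (np.int32(5), array([241. , 214.8]))]
top b [(np.int32(68), array([292.99, 235.04]))]
top w [(np.int32(1491), array([253.08, 220.14]))]
[[0.596, 0.2171, 0.04], [0.6763, 0.1847, 0.04], [0.5829, -0.0347, 0.04], [0.5041, -0.0012, 0.04]]
side g [(np.int32(22), array([267.27, 241.36])), (np.int32(34), array([289.29, 258.26]))]
side r [(np.int32(113), array([272.69, 252.67]))]
side b [(np.int32(251), array([313.82, 210.83]))]
side w [(np.int32(339), array([228.72, 222.68])), (np.int32(2615), array([278.41, 255.67]))]
[[0.7069, 0.2517, 0.04], [0.7707, 0.0139, 0.04], [0.5197, -0.0125, 0.04], [0.4915, 0.2233, 0.04]]
```

View pics/crop0.png

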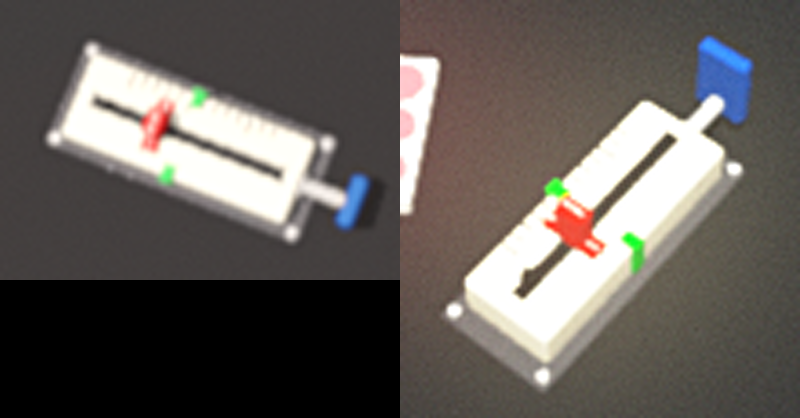

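The crop shows the pointer behind the clips (its joint value is below the mark), so it isn't at zero. The tab is at home. The housing corners are readable, so I'll fit the gauge pose to them.

```bash
cat >> h.py <<'E'
def G2W(p,P):
    P=np.atleast_2d(P).astype(float);c,s=np.cos(p[2]),np.sin(p[2])
    return np.c_[p[0]+c*P[:,0]-s*P[:,1],p[1]+s*P[:,0]+c*P[:,1],P[:,2]]
def W2G(p,P):
    P=np.atleast_2d(P).astype(float);c,s=np.cos(p[2]),np.sin(p[2]);d=P[:,:2]-p[:2]
    return np.c_[c*d[:,0]+s*d[:,1],-s*d[:,0]+c*d[:,1],P[:,2]]
E
python3 - <<'E'
from h import *
from scipy.optimize import least_squares
ct=lambda u,v:(205+u/4-.375,185+v/4-.375); cs=lambda u,v:(225+(u-400)/3.636-.36,190+v/3.636-.36)
# params: x,y,yaw,mark x
obs=lambda m:[("top",ct(317,137),(-.06,-.035,.04)),("top",ct(289,226),(-.06,.035,.04)),("top",ct(95,52),(.13,-.035,.04)),("top",ct(63,128),(.13,.035,.04)),
("side",cs(645,102),(-.06,-.035,.04)),("side",cs(722,150),(-.06,.035,.04)),("side",cs(467,283),(.13,-.035,.04)),("side",cs(547,350),(.13,.035,.04)),
("top",(292.99,235.04),(-.105,0,.062)),("side",(313.8,210.8),(-.108,0,.045)),
("top",(254.57,208.6),(m,-.031,.043)),("top",(246.38,228.75),(m,.032,.040)),("side",(267.27,241.36),(m,-.031,.043))]
def f(p): return np.ravel([proj(n,G2W(p,P))[0]-uv for n,uv,P in obs(p[3])])
r=least_squares(f,[.57,.06,1.18,.04],loss="soft_l1",x_scale=[.01,.01,.1,.01])
print(r.x);print(f(r.x).reshape(-1,2).round(2).tolist())
for n,uv in(("top",(244,216)),("side",(272.7,252.7))):
    print(n,W2G(r.x,back(n,uv,.06)))
for n,uvs in(("top",((254.57,208.43),(246.38,228.75))),("side",((267.27,241.36),cs(633,240)))):print(n,W2G(r.x,back(n,uvs,.043)))
for n in("top","side"): print("white corners",n)
np.save("pose.npy",r.x)
E
```

```text
[0.58277474 0.0738143  1.18258409 0.03865242]
[[-0.51, 0.95], [-1.69, -0.58], [-0.6, 0.49], [-1.0, 1.9], [-0.45, -1.47], [0.58, -0.89], [-1.28, -0.8], [-0.37, -2.67], [-0.32, -0.01], [-0.01, -0.68], [-0.76, 0.96], [0.05, -0.58], [0.79, 0.08]]
top [[0.05732148 0.00010523 0.06      ]]
side [[0.06493724 0.00573255 0.06      ]]
top [[ 0.03774982 -0.03520501  0.043     ]
 [ 0.0377191   0.0338099   0.043     ]]
side [[ 0.03966517 -0.03264533  0.043     ]
 [ 0.03949627  0.03353195  0.043     ]]
white corners top
white corners side
```

```bash
cat >> h.py <<'E'
from scipy.spatial.transform import Rotation as Ro
def delta(gx,gy,z):
    "cm shift in tool axes to gauge point, and turn to tool y = gauge -x"
    p=np.load("pose.npy");s=manip.observe();R=Ro.from_rotvec(s["eef_rot"]).as_matrix()
    d=100*R.T@(G2W(p,[gx,gy,z])[0]-s["tcp_pos"])
    c=np.array([-np.cos(p[2]),-np.sin(p[2]),0]);t=R.T@c
    print("t",s["clock"],"shift",d.round(2),"turn",np.degrees(np.arctan2(-t[0],t[1])).round(2),"tcp gauge mm",(1000*W2G(p,s["tcp_pos"])[0]).round(1),"F gauge",(Ro.from_euler("z",-p[2]).apply(s["wrist_force"])).round(2),"open",s["gripper_width"].round(3),s["grasp_force"].round(1))
E
python3 -c "
from h import *
delta(.015,0,.16)"
```

```text
Traceback (most recent call last):
  File "h.py", line 30, in delta
    print("t",s["clock"],"shift",d.round(2),"turn",np.degrees(np.arctan2(-t[0],t[1])).round(2),"tcp gauge mm",(1000*W2G(p,s["tcp_pos"])[0]).round(1),"F gauge",(Ro.from_euler("z",-p[2]).apply(s["wrist_force"])).round(2),"open",s["gripper_width"].round(3),s["grasp_force"].round(1))
                                                                                                                                                                                                                                  ^^^^^^^^^^^^^^^^^^^^^^^^
AttributeError: 'float' object has no attribute 'round'
```

```bash
sed -i 's/s\["gripper_width"\].round(3),s\["grasp_force"\].round(1)/round(s["gripper_width"],3),round(s["grasp_force"],1)/' h.py
python3 -c "
from h import *
delta(.015,0,.16)"
```

```text
t 0.2 shift [ 56.97 -47.77   7.86] turn 47.51 tcp gauge mm [-727.8   32.5  238.2] F gauge [ 0.15 -1.03 -0.02] open 0.998 0.0
```

Request:
{"op": "step_arm", "data": {"deltas": "57 -47.8 4 47.5 1;57 -47.8 4 47.5 1;57 -47.8 4 47.5 1;57 -47.8 4 47.5 1;57 -47.8 4 47.5 1;57 -47.8 4 47.5 1;57 -47.8 4 47.5 1;57 -47.8 4 47.5 1", "grip_force": 20}}

```text
clock: 1.2
tcp_pos: [0.4848, -0.1378, 0.2122]
eef_rot: [3.082, -0.606, 0.001]
wrist_force: [0.2, -0.6, 0.3]
gripper_width: 0.118
grasp_force: 0.0
```

```bash
python3 -c "
from h import *
delta(.015,0,.16)"
```

```text
t 1.2 shift [  1.05 -24.8    5.22] turn -0.01 tcp gauge mm [-233.    10.5  212.2] F gauge [-0.49 -0.43  0.33] open 0.118 0.0
```

Request:
{"op": "step_arm", "data": {"deltas": "1 -24 5 0 1;1 -24 5 0 1;1 -24 5 0 1;1 -24 5 0 1;1 -24 5 0 1;1 -24 5 0 1;1 -24 5 0 1"}}

```text
clock: 2.08
tcp_pos: [0.5842, 0.0767, 0.1624]
eef_rot: [3.081, -0.61, 0.0]
wrist_force: [0.7, 0.1, 0.4]
gripper_width: 0.005
grasp_force: 0.0
```

```bash
python3 -c "
from h import *
delta(.012,0,.056)
cv2.imwrite('pics/s1.png',cv2.resize(manip.snapshot('side')[120:330,180:420,::-1],None,fx=2.5,fy=2.5,interpolation=cv2.INTER_CUBIC))"
```

```text
t 2.075 shift [-0.02 -0.89 10.64] turn -0.14 tcp gauge mm [  3.2  -0.2 162.4] F gauge [ 0.35 -0.63  0.35] open 0.005 0.0
```

View pics/s1.png

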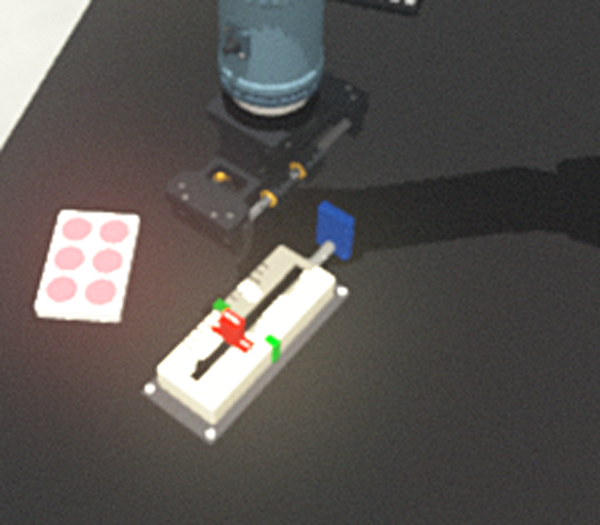

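The gripper is above the front half of the gauge with a clear way down in front of the red pointer. Next I descend.

Request:
{"op": "step_arm", "data": {"deltas": "0 -0.5 5 0 1;0 -0.5 9 0 1;0 -0.5 10.6 0 1;0 -0.5 10.6 0 1;0 -0.5 10.6 0 1"}}

```text
clock: 2.75
tcp_pos: [0.5875, 0.0832, 0.0578]
eef_rot: [-3.082, 0.607, -0.004]
wrist_force: [0.4, -0.4, 0.1]
gripper_width: 0.005
grasp_force: 0.0
```

```bash
python3 -c "
from h import *
delta(.068,0,.056)"
```

```text
t 2.75 shift [-0.08 -5.75  0.19] turn -0.03 tcp gauge mm [10.5 -0.8 57.8] F gauge [-0.19 -0.56  0.13] open 0.005 0.0
```

Request:
{"op": "step_arm", "data": {"deltas": "0 -1 0 0 1;0 -2 0 0 1;0 -2.6 0 0 1;0 -3.2 0 0 1;0 -3.7 0 0 1;0 -4.2 0 0 1;0 -4.6 0 0 1;0 -4.6 0 0 1"}}

```text
clock: 3.75
tcp_pos: [0.6039, 0.1264, 0.0561]
eef_rot: [-3.082, 0.605, -0.0]
wrist_force: [-0.8, -0.4, -0.1]
gripper_width: 0.004
grasp_force: 0.0
```

```bash
python3 -c "
from h import *
delta(.068,0,.056)"
```

```text
t 3.75 shift [ 0.04 -1.13  0.01] turn 0.02 tcp gauge mm [56.7  0.4 56.1] F gauge [-0.66  0.58 -0.06] open 0.004 0.0
```

Request:
{"op": "step_arm", "data": {"deltas": "0 -0.3 0 0 1;0 -0.6 0 0 1;0 -0.8 0 0 1;0 -0.8 0 0 1"}}

```text
clock: 4.25
tcp_pos: [0.6068, 0.1336, 0.0562]
eef_rot: [-3.082, 0.606, -0.0]
wrist_force: [-0.5, -0.4, -0.7]
gripper_width: 0.001
grasp_force: 0.2
```

```bash
python3 -c "
from h import *
delta(.068,0,.056)
im=manip.snapshot('side');print({k:blobs(v) for k,v in masks('side',im).items() if k in 'rgb'})
cv2.imwrite('pics/s2.png',cv2.resize(im[190:310,225:345,::-1],None,fx=5,fy=5,interpolation=cv2.INTER_CUBIC))"
```

```text
t 4.25 shift [ 0.04 -0.36  0.02] turn 0.01 tcp gauge mm [64.4  0.4 56.2] F gauge [-0.55  0.35 -0.74] open 0.001 0.2
{'g': [(np.int32(36), array([289.25, 258.28]))], 'r': [(np.int32(6), array([262. , 251.5])), (np.int32(110), array([266.73, 260.57]))], 'b': [(np.int32(250), array([314.12, 211.24]))]}
```

View pics/s2.png

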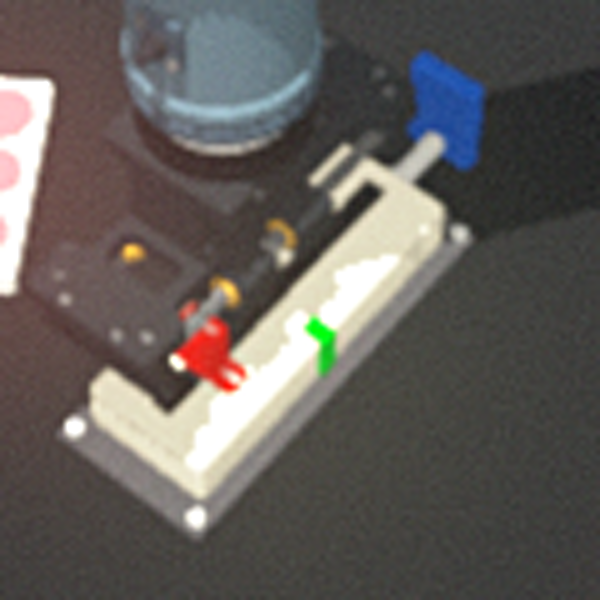

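The pointer has moved back to about (266.7,260.6) in the full image and is still sliding, with low force. I'll continue in small steps until I feel the stop.

Request:
{"op": "step_arm", "data": {"deltas": "0 -0.2 0 0 1;0 -0.4 0 0 1;0 -0.4 0 0 1"}}

```text
clock: 4.68
tcp_pos: [0.6083, 0.1373, 0.0562]
eef_rot: [-3.082, 0.606, -0.0]
wrist_force: [0.2, -0.2, -0.5]
gripper_width: 0.003
grasp_force: 0.3
```

Request:
{"op": "step_arm", "data": {"deltas": "0 -0.2 0 0 1;0 -0.4 0 0 1;0 -0.4 0 0 1"}}

```text
clock: 5.05
tcp_pos: [0.6096, 0.1405, 0.0561]
eef_rot: [3.082, -0.606, -0.0]
wrist_force: [-1.2, -1.7, 0.3]
gripper_width: 0.008
grasp_force: 1.2
```

```bash
python3 -c "
from h import *
delta(.068,0,.056)"
```

```text
t 5.05 shift [0.04 0.39 0.01] turn -0.0 tcp gauge mm [71.9  0.4 56.1] F gauge [-1.99  0.46  0.33] open 0.008 1.2
```

Request:
{"op": "step_arm", "data": {"deltas": "0 -0.2 0 0 1;0 -0.3 0 0 1;0 -0.3 0 0 1"}}

```text
clock: 5.42
tcp_pos: [0.6097, 0.1407, 0.056]
eef_rot: [3.078, -0.608, -0.004]
wrist_force: [-4.6, -7.7, 5.7]
gripper_width: 0.002
grasp_force: 4.7
```

Request:
{"op": "step_arm", "data": {"deltas": "0 -0.2 0 0 1;0 -0.3 0 0 1;0 -0.3 0 0 1"}}

```text
clock: 5.8
tcp_pos: [0.6097, 0.1408, 0.0559]
eef_rot: [3.074, -0.609, -0.007]
wrist_force: [-8.6, -13.3, 9.1]
gripper_width: 0.008
grasp_force: 8.1
```

```bash
python3 -c "
from h import *
delta(.068,0,.056)
im=manip.snapshot('side');print({k:blobs(v) for k,v in masks('side',im).items() if k in 'rgb'})"
```

```text
t 5.8 shift [ 0.04  0.42 -0.  ] turn -0.18 tcp gauge mm [72.2  0.4 55.9] F gauge [-15.61   2.96   9.08] open 0.008 8.1
{'g': [(np.int32(37), array([289.03, 257.92]))], 'r': [(np.int32(8), array([259.25, 254.5 ])), (np.int32(106), array([265.01, 262.55]))], 'b': [(np.int32(263), array([313.76, 211.16]))]}
```

The stop is firm (16 N, TCP no longer advancing), so the pointer is at zero. I'll back off, rise and move over to the tab with the gripper half open.

Request:
{"op": "step_arm", "data": {"deltas": "0 1.5 0 0 1;0 3 0 0 1;0 3.5 -5 0 0.1;0 8 -7 0 0.1;0 14 -7 0 0.1;0 18 -7 0 0.1;0 18 -7 0 0.1;0 18 -7 0 0.1"}}

```text
clock: 6.85
tcp_pos: [0.5443, -0.0194, 0.1264]
eef_rot: [-3.081, 0.605, -0.001]
wrist_force: [-0.3, 1.3, 0.6]
gripper_width: 0.449
grasp_force: 0.0
```

```bash
python3 -c "
from h import *
delta(-.105,0,.043)
p=np.load('pose.npy')
for n in('top','side'):
    im=manip.snapshot(n);m=masks(n,im);print({k:blobs(v) for k,v in m.items() if k in 'rgb'})
c=blobs(m['r'])
for a,uv in c: print(W2G(p,back('side',uv,.058)))
cv2.imwrite('pics/s3.png',cv2.resize(im[150:310,205:365,::-1],None,fx=3.7,fy=3.7,interpolation=cv2.INTER_CUBIC))"
```

```text
t 6.85 shift [0.03 0.43 8.34] turn 0.03 tcp gauge mm [-100.8    0.3  126.4] F gauge [1.05 0.81 0.63] open 0.449 0.0
{'g': [(np.int32(7), array([254.57, 208.43])), (np.int32(8), array([246.38, 228.75]))], 'r': [(np.int32(23), array([234.91, 211.78])), (np.int32(4), array([230.75, 211.  ]))], 'b': []}
{'g': [(np.int32(24), array([267.46, 241.54])), (np.int32(34), array([289.29, 258.26]))], 'r': [(np.int32(111), array([263.76, 262.  ]))], 'b': [(np.int32(245), array([313.93, 210.99]))]}
[[0.09639281 0.004806   0.058     ]]
```

View pics/s3.png

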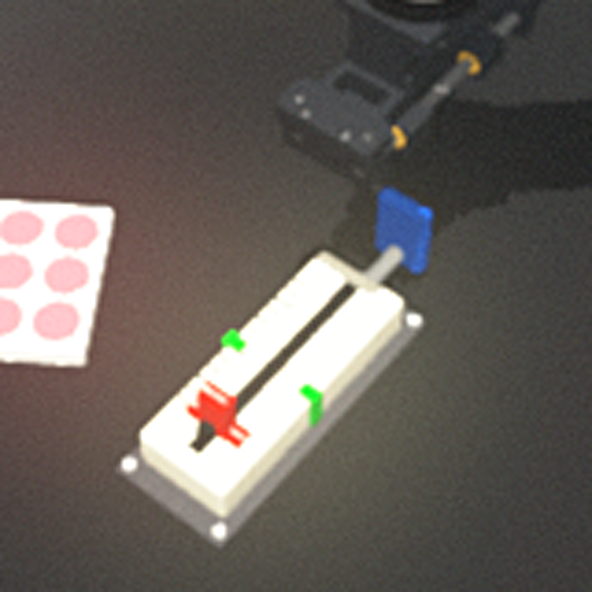

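The pointer now sits at the back against the dog, with its white line at about (235,432) in the crop. The clips are at (232,341) and (313,400), and the tab is home and untouched. Next I descend onto the tab.

Request:
{"op": "step_arm", "data": {"deltas": "0 0.4 4 0 0.1;0 0.4 7 0 0.1;0 0.4 8.2 0 0.1;0 0.4 8.2 0 0.1;0 0.4 8.2 0 0.1"}}

```text
clock: 7.58
tcp_pos: [0.5433, -0.0237, 0.0452]
eef_rot: [-3.082, 0.605, -0.003]
wrist_force: [-0.1, -0.1, 1.0]
gripper_width: 0.45
grasp_force: 0.0
```

```bash
python3 -c "
from h import *
delta(-.105,0,.043)"
```

```text
t 7.575 shift [-0.04 -0.02  0.22] turn 0.03 tcp gauge mm [-105.2   -0.4   45.2] F gauge [-0.1   0.06  0.98] open 0.45 0.0
```

Request:
{"op": "step_arm", "data": {"deltas": "0 0 0.1 0 0.5;0 0 0.1 0 0.6;0 0 0.1 0 0.7;0 0 0.1 0 0.8;0 0 0.1 0 1;0 0 0.1 0 1;0 0 0.1 0 1", "grip_force": 25}}

```text
clock: 8.45
tcp_pos: [0.5428, -0.0235, 0.0435]
eef_rot: [-3.082, 0.605, -0.001]
wrist_force: [1.7, 4.9, 4.6]
gripper_width: 0.134
grasp_force: 25.0
```

```bash
python3 -c "
from h import *
delta(-.105,0,.043)"
```

```text
t 8.45 shift [ 0.02 -0.02  0.05] turn 0.02 tcp gauge mm [-105.2    0.2   43.5] F gauge [5.19 0.31 4.57] open 0.134 25.0
```

The tab is gripped (12 mm opening, 25 N, about 5 N of spring force). Now I pull slowly.

Request:
{"op": "step_arm", "data": {"deltas": "0 0.2 0 0 1;0 0.4 0 0 1;0 0.6 0 0 1;0 0.8 0 0 1;0 1 0 0 1;0 1.2 0 0 1;0 1.4 0 0 1;0 1.6 0 0 1"}}

```text
clock: 9.45
tcp_pos: [0.5369, -0.0376, 0.0435]
eef_rot: [-3.081, 0.604, -0.002]
wrist_force: [1.8, 8.0, 3.7]
gripper_width: 0.133
grasp_force: 25.0
```

Request:
{"op": "step_arm", "data": {"deltas": "0 0.2 0 0 1;0 0.4 0 0 1;0 0.6 0 0 1;0 0.8 0 0 1;0 1 0 0 1;0 1.2 0 0 1;0 1.4 0 0 1;0 1.6 0 0 1"}}

```text
clock: 10.45
tcp_pos: [0.5312, -0.0515, 0.0435]
eef_rot: [-3.081, 0.603, -0.002]
wrist_force: [2.2, 9.0, 3.2]
gripper_width: 0.133
grasp_force: 25.0
```

Request:
{"op": "step_arm", "data": {"deltas": "0 0.2 0 0 1;0 0.4 0 0 1;0 0.6 0 0 1;0 0.8 0 0 1;0 1 0 0 1;0 1.2 0 0 1;0 1.4 0 0 1;0 1.4 0 0 1"}}

```text
clock: 11.45
tcp_pos: [0.526, -0.064, 0.0435]
eef_rot: [-3.08, 0.603, -0.002]
wrist_force: [3.4, 10.9, 3.2]
gripper_width: 0.134
grasp_force: 25.0
```

```bash
python3 -c "
from h import *
delta(-.105,0,.043)
p=np.load('pose.npy');o=[]
for n in('top','side'):
    im=manip.snapshot(n);m=masks(n,im);print({k:blobs(v) for k,v in m.items() if k in 'rgb'})
    for k,z in(('r',.058),('g',.043)): print(n,k,[W2G(p,back(n,uv,z)).round(4).tolist() for a,uv in blobs(m[k])])
    o.append(cv2.resize(im[195:245,220:270,::-1] if n=='top' else im[225:275,250:300,::-1],(400,400),interpolation=cv2.INTER_CUBIC))
cv2.imwrite('pics/s4.png',np.hstack(o))"
```

```text
t 11.45 shift [ 0.05 -4.4   0.06] turn 0.11 tcp gauge mm [-149.     0.4   43.5] F gauge [11.4   1.    3.16] open 0.134 25.0
{'g': [(np.int32(7), array([254.57, 208.43])), (np.int32(8), array([246.38, 228.75]))], 'r': [(np.int32(29), array([248.  , 217.69])), (np.int32(4), array([244.5, 216. ]))], 'b': []}
top r [[[0.044, 0.0004, 0.058]], [[0.0562, -0.0006, 0.058]]]
top g [[[0.0377, -0.0352, 0.043]], [[0.0377, 0.0338, 0.043]]]
{'g': [(np.int32(23), array([267.35, 241.48])), (np.int32(34), array([289.29, 258.26]))], 'r': [(np.int32(108), array([275.93, 249.22]))], 'b': [(np.int32(100), array([327.79, 204.69]))]}
side r [[[0.0517, 0.0047, 0.058]]]
side g [[[0.0398, -0.0323, 0.043]], [[0.0444, 0.0391, 0.043]]]
```

View pics/s4.png

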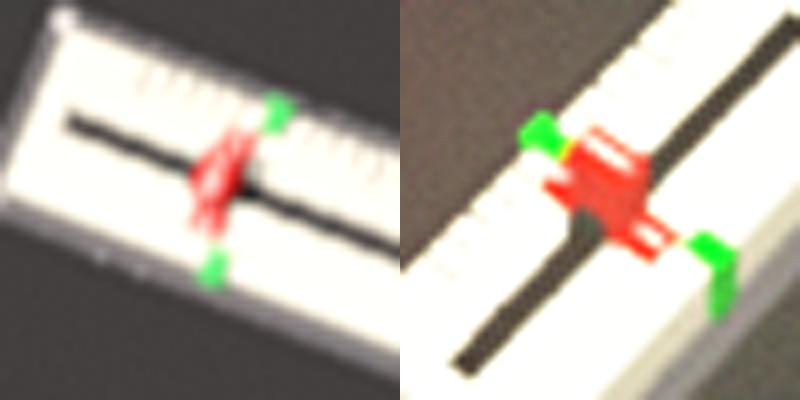

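Both views show the white line still 7–8 mm short of the clips: the foot line at (655,240) versus the clip line in the side crop, and (208,225) versus (212,270) in the top crop. I'll pull on by 7 mm.

Request:
{"op": "step_arm", "data": {"deltas": "0 0.15 0 0 1;0 0.3 0 0 1;0 0.45 0 0 1;0 0.6 0 0 1;0 0.7 0 0 1;0 0.7 0 0 1"}}

```text
clock: 12.3
tcp_pos: [0.5236, -0.0699, 0.0435]
eef_rot: [-3.08, 0.602, -0.003]
wrist_force: [2.9, 10.8, 3.6]
gripper_width: 0.135
grasp_force: 25.0
```

```bash
python3 -c "
from h import *
delta(-.105,0,.043)
p=np.load('pose.npy');o=[]
# average frames, rectify the housing-top plane z=43mm: gauge x right-to-left, 10 px/mm-ish
gx=np.arange(-.005,.085,.00022);gy=np.arange(-.045,.045,.00022)
X,Y=np.meshgrid(gx,gy);P=G2W(p,np.c_[X.ravel(),Y.ravel(),np.full(X.size,.044)])
for n in('top','side'):
    im=np.mean([manip.snapshot(n) for _ in range(5)],0).astype(np.uint8);m=masks(n,im);print({k:blobs(v) for k,v in m.items() if k in 'rg'})
    uv=proj(n,P).astype(np.float32).reshape(*X.shape,2)
    q=cv2.remap(im,uv[...,0],uv[...,1],cv2.INTER_CUBIC)[:,:,::-1].copy()
    for x in range(0,90,10): i=int((x/1000+.005)/.00022); q[:8,i:i+1]=(255,0,0)
    o.append(cv2.resize(q,(395,410)))
cv2.imwrite('pics/s5.png',np.hstack(o))"
```

```text
t 12.3 shift [ 0.05 -5.05  0.07] turn 0.13 tcp gauge mm [-155.5    0.4   43.5] F gauge [11.05  1.4   3.6 ] open 0.135 25.0
{'g': [(np.int32(7), array([254.57, 208.43])), (np.int32(8), array([246.38, 228.75]))], 'r': [(np.int32(24), array([250.17, 217.75])), (np.int32(5), array([246.4, 216.8]))]}
{'g': [(np.int32(24), array([267.46, 241.54])), (np.int32(35), array([289.2 , 258.14]))], 'r': [(np.int32(101), array([277.53, 247.43]))]}
```

View pics/s5.png

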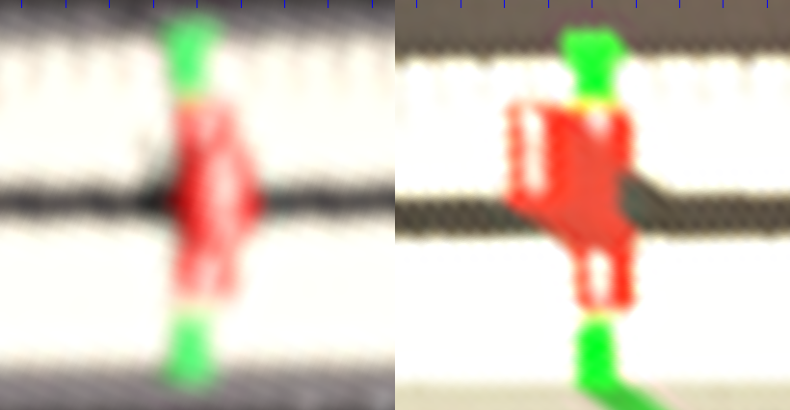

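In the rectified view (x to the right), the side camera has the white line at about 598 against a clip centre of about 595. The top camera has it at about 210 against 190, so roughly 2–4 mm remain. I'll measure that with colour-weighted centroids.

```bash
cat >> h.py <<'E'
def gap():
    p=np.load('pose.npy');gx=np.arange(.0,.1,.0005);gy=np.arange(-.045,.045,.0005);X,Y=np.meshgrid(gx,gy)
    for n in('top','side'):
        im=manip.snapshot(n)
        res=[]
        for z in (.043,.046):
            uv=proj(n,G2W(p,np.c_[X.ravel(),Y.ravel(),np.full(X.size,z)])).astype(np.float32).reshape(*X.shape,2)
            q=cv2.remap(im,uv[...,0],uv[...,1],cv2.INTER_LINEAR).astype(float)
            d=q[...,0]-q[...,1]; c=lambda w,a,b:round(1000*(w*X)[(Y>a)&(Y<b)].sum()/w[(Y>a)&(Y<b)].sum(),2)
            g=np.where(-d>40,-d,0);r=np.where(d>40,d,0)
            res.append(('z',z,'clips',c(g,-.038,-.024),c(g,.024,.034),'foot',c(r,-.021,-.013),c(r,.013,.021)))
        print(n,res)
E
python3 -c "
from h import *
gap()"
```

```text
top [('z', 0.043, 'clips', np.float64(38.04), np.float64(38.51), 'foot', np.float64(41.71), np.float64(41.45)), ('z', 0.046, 'clips', np.float64(37.67), np.float64(38.13), 'foot', np.float64(41.29), np.float64(41.05))]
side [('z', 0.043, 'clips', np.float64(39.66), np.float64(40.16), 'foot', np.float64(36.0), np.float64(43.26)), ('z', 0.046, 'clips', np.float64(41.1), np.float64(41.67), 'foot', np.float64(37.11), np.float64(44.81))]
```

Top gives 3.0 mm remaining, and side about 2 mm after allowing for the foot's visible back wall. I'll move 2.5 mm.

Request:
{"op": "step_arm", "data": {"deltas": "0 0.1 0 0 1;0 0.2 0 0 1;0 0.3 0 0 1;0 0.3 0 0 1"}}

```text
clock: 13.4
tcp_pos: [0.5225, -0.0724, 0.0435]
eef_rot: [-3.08, 0.601, -0.003]
wrist_force: [4.2, 12.7, 2.9]
gripper_width: 0.135
grasp_force: 25.0
```

```bash
python3 -c "
from h import *
delta(-.105,0,.043);gap()
p=np.load('pose.npy');o=[]
gx=np.arange(-.005,.085,.00022);gy=np.arange(-.045,.045,.00022)
X,Y=np.meshgrid(gx,gy);P=G2W(p,np.c_[X.ravel(),Y.ravel(),np.full(X.size,.044)])
for n in('top','side'):
    im=manip.snapshot(n)
    uv=proj(n,P).astype(np.float32).reshape(*X.shape,2)
    o.append(cv2.resize(cv2.remap(im,uv[...,0],uv[...,1],cv2.INTER_CUBIC)[:,:,::-1],(395,410)))
cv2.imwrite('pics/s6.png',np.hstack(o))"
```

```text
t 13.4 shift [ 0.06 -5.32  0.07] turn 0.15 tcp gauge mm [-158.2    0.4   43.5] F gauge [13.39  0.89  2.89] open 0.135 25.0
top [('z', 0.043, 'clips', np.float64(38.03), np.float64(38.55), 'foot', np.float64(38.86), np.float64(38.44)), ('z', 0.046, 'clips', np.float64(37.68), np.float64(38.16), 'foot', np.float64(38.46), np.float64(38.03))]
side [('z', 0.043, 'clips', np.float64(39.64), np.float64(40.16), 'foot', np.float64(32.33), np.float64(40.6)), ('z', 0.046, 'clips', np.float64(41.09), np.float64(41.67), 'foot', np.float64(33.25), np.float64(42.1))]
```

View pics/s6.png

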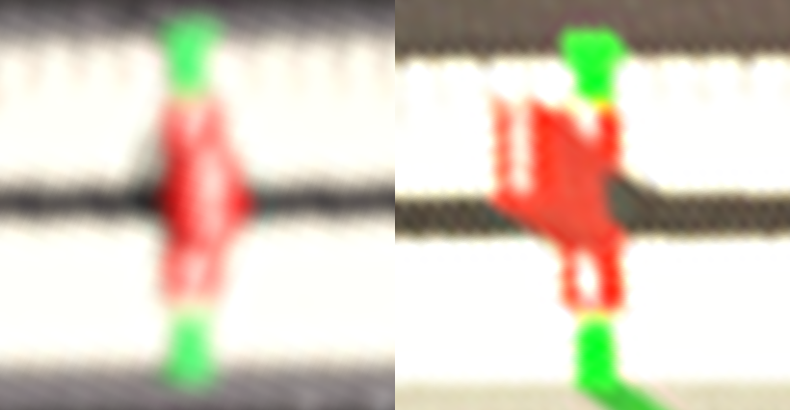

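The white line now stands between the clips: about 0 mm off in the top view and within 2 mm in the side view. I'll hold for over 2 s, then ease home.

Request:
{"op": "step_arm", "data": {"deltas": "0 0 0 0 1;0 0 0 0 1;0 0 0 0 1;0 0 0 0 1;0 0 0 0 1;0 0 0 0 1;0 0 0 0 1;0 0 0 0 1"}}

```text
clock: 14.6
tcp_pos: [0.5225, -0.0725, 0.0435]
eef_rot: [-3.08, 0.601, -0.002]
wrist_force: [2.7, 11.5, 2.7]
gripper_width: 0.131
grasp_force: 25.0
```

Request:
{"op": "step_arm", "data": {"deltas": "0 0 0 0 1;0 0 0 0 1;0 0 0 0 1;0 0 0 0 1;0 0 0 0 1;0 0 0 0 1;0 0 0 0 1;0 0 0 0 1"}}

```text
clock: 15.6
tcp_pos: [0.5225, -0.0725, 0.0435]
eef_rot: [-3.08, 0.601, -0.003]
wrist_force: [3.5, 12.2, 3.5]
gripper_width: 0.134
grasp_force: 25.0
```

Request:
{"op": "step_arm", "data": {"deltas": "0 0 0 0 1;0 0 0 0 1;0 0 0 0 1;0 0 0 0 1;0 0 0 0 1;0 0 0 0 1;0 0 0 0 1;0 0 0 0 1"}}

```text
clock: 16.6
tcp_pos: [0.5225, -0.0725, 0.0435]
eef_rot: [-3.08, 0.601, -0.003]
wrist_force: [2.7, 11.4, 4.0]
gripper_width: 0.134
grasp_force: 25.0
```

Request:
{"op": "step_arm", "data": {"deltas": "0 -0.1 0 0 1;0 -0.3 0 0 1;0 -0.5 0 0 1;0 -0.7 0 0 1;0 -0.9 0 0 1;0 -1.1 0 0 1;0 -1.3 0 0 1;0 -1.5 0 0 1"}}

```text
clock: 17.6
tcp_pos: [0.5277, -0.0599, 0.0435]
eef_rot: [-3.081, 0.603, -0.002]
wrist_force: [2.8, 9.0, 4.9]
gripper_width: 0.135
grasp_force: 25.0
```

Request:
{"op": "step_arm", "data": {"deltas": "0 -0.2 0 0 1;0 -0.4 0 0 1;0 -0.6 0 0 1;0 -0.8 0 0 1;0 -1 0 0 1;0 -1.2 0 0 1;0 -1.4 0 0 1;0 -1.6 0 0 1"}}

```text
clock: 18.6
tcp_pos: [0.5334, -0.046, 0.0435]
eef_rot: [-3.082, 0.604, -0.001]
wrist_force: [1.6, 6.4, 3.9]
gripper_width: 0.133
grasp_force: 25.0
```

Request:
{"op": "step_arm", "data": {"deltas": "0 -0.2 0 0 1;0 -0.4 0 0 1;0 -0.6 0 0 1;0 -0.8 0 0 1;0 -1 0 0 1;0 -1.2 0 0 1;0 -1.4 0 0 1;0 -1.5 0 0 1"}}

```text
clock: 19.6
tcp_pos: [0.5389, -0.0329, 0.0435]
eef_rot: [-3.082, 0.606, -0.001]
wrist_force: [0.4, 4.8, 5.0]
gripper_width: 0.135
grasp_force: 25.0
```

Request:
{"op": "step_arm", "data": {"deltas": "0 -0.1 0 0 1;0 -0.2 0 0 1;0 -0.3 0 0 1;0 -0.4 0 0 1;0 -0.5 0 0 1;0 -0.6 0 0 1;0 -0.7 0 0 1;0 -0.7 0 0 1"}}

```text
clock: 20.6
tcp_pos: [0.5414, -0.0268, 0.0435]
eef_rot: [-3.083, 0.606, -0.001]
wrist_force: [1.2, 4.3, 4.6]
gripper_width: 0.132
grasp_force: 25.0
```

```bash
python3 -c "
from h import *
delta(-.105,0,.043);gap()"
```

```text
t 20.6 shift [ 0.02 -0.38  0.05] turn 0.01 tcp gauge mm [-108.8    0.2   43.5] F gauge [4.46 0.55 4.58] open 0.132 25.0
top [('z', 0.043, 'clips', np.float64(38.02), np.float64(38.53), 'foot', np.float64(38.76), np.float64(38.29)), ('z', 0.046, 'clips', np.float64(37.67), np.float64(38.1), 'foot', np.float64(38.35), np.float64(37.86))]
side [('z', 0.043, 'clips', np.float64(39.64), np.float64(40.15), 'foot', np.float64(32.36), np.float64(40.56)), ('z', 0.046, 'clips', np.float64(41.1), np.float64(41.66), 'foot', np.float64(33.24), np.float64(42.05))]
```

The pointer stayed at the mark. I'll ease in the last few mm until the force shows the home stop.

Request:
{"op": "step_arm", "data": {"deltas": "0 -0.1 0 0 1;0 -0.2 0 0 1;0 -0.3 0 0 1;0 -0.4 0 0 1;0 -0.4 0 0 1"}}

```text
clock: 21.32
tcp_pos: [0.5428, -0.0234, 0.0435]
eef_rot: [3.082, -0.606, 0.0]
wrist_force: [-0.0, 3.4, 5.3]
gripper_width: 0.13
grasp_force: 25.0
```

Request:
{"op": "step_arm", "data": {"deltas": "0 -0.1 0 0 1;0 -0.2 0 0 1;0 -0.2 0 0 1"}}

```text
clock: 21.7
tcp_pos: [0.5432, -0.0225, 0.0435]
eef_rot: [3.081, -0.607, -0.0]
wrist_force: [-0.7, 0.8, 6.1]
gripper_width: 0.131
grasp_force: 25.0
```

Request:
{"op": "step_arm", "data": {"deltas": "0 -0.1 0 0 1;0 -0.2 0 0 1;0 -0.2 0 0 1"}}

```text
clock: 22.08
tcp_pos: [0.5432, -0.0224, 0.0435]
eef_rot: [3.079, -0.609, -0.002]
wrist_force: [-1.7, -2.2, 9.2]
gripper_width: 0.134
grasp_force: 25.0
```

The tab is at the home stop: the force reversed and the motion ended. I'll release and rise.

Request:
{"op": "step_arm", "data": {"deltas": "0 0 0 0 0.6;0 0 0 0 0.3;0 0 0 0 0.1;0 0 0 0 0.1;0 0.1 -3 0 0.1;0 0.1 -7 0 0.1;0 0.1 -12 0 0.1;0 0.1 -12 0 0.1"}}

```text
clock: 23.08
tcp_pos: [0.5465, -0.0203, 0.1668]
eef_rot: [-3.081, 0.606, -0.011]
wrist_force: [0.4, -0.5, -0.1]
gripper_width: 0.451
grasp_force: 0.0
```

Request:
{"op": "step_arm", "data": {"deltas": "0 10 -2 0 0.1;0 10 -2 0 0.1;0 10 -2 0 0.1;0 10 -2 0 0.1"}}

```text
clock: 23.58
tcp_pos: [0.5058, -0.1119, 0.1824]
eef_rot: [-3.082, 0.605, 0.002]
wrist_force: [0.5, 0.3, 0.1]
gripper_width: 0.453
grasp_force: 0.0
```

```bash
python3 -c "
from h import *
delta(-.105,0,.043);gap()
for n in('top','side'): print(blobs(masks(n,manip.snapshot(n))['b']))
cv2.imwrite('pics/s7.png',cv2.resize(manip.snapshot('side')[150:310,205:365,::-1],None,fx=3.7,fy=3.7,interpolation=cv2.INTER_CUBIC))"
```

```text
t 23.575 shift [ 0.12 -9.6  13.94] turn 0.05 tcp gauge mm [-201.     0.9  182.4] F gauge [ 0.46 -0.38  0.13] open 0.453 0.0
top [('z', 0.043, 'clips', np.float64(38.04), np.float64(38.56), 'foot', np.float64(38.86), np.float64(38.42)), ('z', 0.046, 'clips', np.float64(37.68), np.float64(38.15), 'foot', np.float64(38.45), np.float64(38.01))]
side [('z', 0.043, 'clips', np.float64(39.65), np.float64(40.16), 'foot', np.float64(32.33), np.float64(40.57)), ('z', 0.046, 'clips', np.float64(41.1), np.float64(41.66), 'foot', np.float64(33.22), np.float64(42.09))]
[(np.int32(15), array([292.8, 231.6])), (np.int32(12), array([289.92, 238.92]))]
[(np.int32(251), array([313.8 , 210.82]))]
```

The tab's blob is back at its original pixel in the side view (313.8, 210.8), and the pointer is at the mark.

```bash
python3 -c "
from cell import manip
print(manip.sign_off())"
```

```text
the job is handed in; nothing more can be done
None
```

The spring check is done and handed in, at about 24 s of the 64 s allowed: the red pointer was zeroed first, then drawn level with the green mark (within about 1 mm in the top view and 2 mm in the side view) and held over 3 s, and the blue tab was eased home with the pointer left at the mark.

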